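Put the freshly oiled lamp parts up to dry

TASK

The oiled lamp frame and its stem are leaning on the small plywood easel and must be put up to dry. Hang the frame by its long opening on the horizontal steel bar of the drying stand, round head up and hanging free, and stand the stem upright in the narrow metal cup, all the way down. Do not drop either part, leave everything else where it is, and let go of both.

Things in the scene. Friction and masses are not known exactly. Their poses are not given: they have to be found in the camera images.
- frame: flat wooden lamp frame 18 thick, 78 wide, 174 long, 0.11-0.21 kg. Origin: centre of foot end; z along its length to the round head, x normal to its faces. Opening right through: 50 wide, z 16 to 126; shoulder z 126-150; head 48 across centred at z 150. Starts leaning 28 deg from vertical, head toward the robot, -x face on the easel board, which ends at its z = 112: shoulder and head stand free
- frame_eye (a point): on the frame at z = 126 mm, x = y = 0: middle of the flat head-side end of the opening, the edge that rests on the bar when hung; frame's axes
- frame_grip (a point): on the frame at z = 163 mm, x = y = 0: inside the round head, a good point to pinch through the 18 mm thickness, tool along the frame's length; frame's axes
- stem: loose straight round wooden rod, 14 across, 200 long, 40 g, both ends alike. Origin: centre of its lower end, z along the rod. Starts in a groove of the easel leaning 28 deg from vertical like the frame, 105 mm beside it on the easel's +y side, upper end toward the robot; its upper 88 mm stand free above the board
- stem_mid (a point): middle of the stem, on its axis, 100 mm from each end
- easel: fixed plywood easel, base 170 x 210, 135 high. Origin: centre of underside, z up. Its board leans 28 deg, top toward -x (the robot at yaw 0), and carries frame and stem on its +x face, foot ends 35 mm up on a ledge with an 8 mm lip 28 mm out from the board. Strips 8 mm high guide both parts at their sides: draw each out along its length by 110 mm, and lift it clear, before turning it
- rail: fixed dark steel drying stand, base 170 x 100 x 16. Origin: centre of underside, z up. A post (x 60 to 80, 30 wide, 212 high) carries one horizontal steel bar, 14 across, axis 200 above the table, running from the post to -x (toward the robot at yaw 0). Its free end, with a knob 20 across and 8 long, is at x = -88
- bar_mid (a point): middle of the bar, on its axis: (-15, 0, 200) mm in rail, rail's axes: x along the bar toward the post; free end 73 mm away at -x, post face 75 mm at +x
- cup: fixed narrow aluminium tube cup on a dark round foot plate 76 across. Origin: centre of underside, z up. 34 across outside, 25 inside, rim 92 high, inner floor 10 high. Stands on either side of the easel (swaps places with the tin)
- cup_floor (a point): centre of the cup's inner floor, 10 mm above the table
- tin: bystander, not to be moved: round wax tin with a pale wooden disc on its white lid, 75 across, 42 high (mm); origin at the centre of its underside
- offcut: bystander, not to be moved: flat light wood board 75 x 140 x 20 (mm); origin at the centre of its underside
- screwdriver: bystander, not to be moved: screwdriver lying flat, 190 long (mm); origin near its middle, at table level
- tape: bystander, not to be moved: tape measure, black, 70 x 35 x 62 high (mm); origin at the centre of its underside
- carton: bystander, not to be moved: plain cardboard screw box 60 x 90 x 80 high (mm); origin at the centre of its underside
- glue: bystander, not to be moved: white glue bottle, 56 across, 150 high (mm); origin at the centre of its underside
- pencil: bystander, not to be moved: flat carpenter's pencil lying down, 175 x 14 x 8 (mm); origin at the centre of its underside
Mind the look-alikes: they are no part of the job. Leave any turquoise look-alike of the rail alone.

How it is judged:
At the end, for the whole second after the job is handed in: Frame at rest on the bar, head up: frame_eye within 55 mm of bar_mid along the bar, 25 mm across, 0-16 mm above its axis; upright to 0.25 rad, normal along the bar to 0.6 rad. Stem at rest in the cup: its middle 90-106 mm above cup_floor, within 22 mm sideways, upright to 0.2 rad (x of frame_eye in the frame of bar_mid between -0.055 and 0.055 m and y of frame_eye in the frame of bar_mid between -0.025 and 0.025 m and z of frame_eye in the frame of bar_mid between 0 and 0.016 m and angle between frame's own z axis and vertical below 0.25 rad and angle between the x axis of frame and the x axis of rail, either way round below 0.6 rad and contact force between frame and rail above 0.3 N and linear speed of each of frame, stem below 0.05 m/s and horizontal distance between stem_mid and cup_floor below 0.022 m and z of stem_mid in the frame of cup_floor between 0.09 and 0.106 m and angle between the z axis of stem and the z axis of cup, either way round below 0.2 rad); the robot touches nothing.
It fails at once if the frame is dropped (moves faster than 0.6 m/s out of the fingers) (contact force between the fingers and frame below 0.01 N and linear speed of frame above 0.6 m/s).
It fails at once if the stem is dropped (moves faster than 0.6 m/s out of the fingers) (contact force between the fingers and stem below 0.01 N and linear speed of stem above 0.6 m/s).
It fails at once if a bystander is moved more than 30 mm (distance of any of tin, offcut, screwdriver, tape, carton, glue, pencil from where it was at the start of the episode above 0.03 m).
It also fails if it takes over 69 s, if anything falls off the work surface, if the arm or the gripper's body presses on something with over 40 N, if the wrist force passes 120 N, or if a joint passes its speed limit or range.

ROBOT

A 6-joint arm with a two-finger parallel gripper is mounted at the origin on the work surface. World frame = base frame: x ahead of the robot, y to its left, z up, the work surface at z = 0. Lengths are in m, angles in rad, forces in N, time in s.
With the tool pointing down it reaches from about 0.3 to 0.775 m from the base axis. Payload 14.6 kg.
Tool frame: the origin (TCP) lies midway between the tips of the shut fingers; the grasp point (between the pads) lies 19 mm behind it (ctrl.pinch_z is the z of the grasp point in the tool frame, in m); z points along the fingers, y is the line along which they close (so a half turn about z gives the same grasp; the last joint's range is limited). The gripper opens to 94 mm and grips with 3 to 60 N. Pads are 16 mm wide; open, the fingers measure 119 mm over their backs; the gripper's body (75 mm by 177 mm) begins 78 mm behind the grasp point.
Start: joints at [1.18, 0.3, 1.521, -0, 1.321, -0.067], TCP at [0.175, 0.521, 0.205] pointing down, gripper open.
Joint ranges: [-3.03, 3.03], [-0.79, 2.21], [0.23, 2.52], [-1.04, 4.18], [0, 3.07], [-2.55, 2.55]. Speed limits (rad/s): [2.22, 2.22, 2.57, 3.14, 3.14, 3.14].

INTERFACE

Orientations are given as [roll, pitch, yaw] about the fixed x, y, z axes, in that order (R = Rz(yaw) Ry(pitch) Rx(roll)).
In Python, from station import ctrl, camera, ticket gives the robot as it stands. The module is installed in compiled form; this text tells all that it offers.
- The arm moves only by the shell command python3 -m inch 'ROWS' [FORCE]. ROWS is text: rows parted by semicolons, each of 7 numbers parted by spaces: the opening, from -1 (shut) to 1 (fully open), then the shift along the tool's x, y, z in units of 0.03 m (1.0 is 0.03 m), then the turn, a rotation vector about the tool's x, y, z in units of 10 degrees (1.0 is 10 degrees). In form: grip dx dy dz rx ry rz; .... A call has 1 to 10 rows; each row shifts and turns the commanded pose from where the row before left it, along the tool's axes as they then stand; what a row does not reach is not made up. A row lasts 1/8 s, in which the tool goes at most 62.5 mm and 10.7 degrees, less where a joint would pass 70% of its speed; a pose out of reach is approached as far as the arm can. A call with a number of a shift or a turn outside -1 to 1 is refused whole. A call with a gripper value outside its range is refused whole. The fingers move at their own pace and stop on an object; FORCE is the grip in N (left out, the last holds). Time passes only in rows, so rows that do not move let the fingers close. It gives the time, the measured TCP pose, the force, the opening and the grip force at its end, in the units of the state.
- ctrl.get_obs(): the state, without advancing time (a new reading comes with each control period).
- camera(name): name is "scene" or "side" or "wrist"; returns a dict with "img" (400x640x3 uint8, blue, green, red), "range_z" (400x640 float32, m along the optical axis (not along the pixel's ray), 0 where there is no reading), "intrinsics" (3x3 intrinsics, pixels), "view" (4x4, takes a point from world to camera coordinates). Camera axes: x right, y down, z forward; pixel columns grow to the right and rows downward; lengths in m; the calibration is good to about 2 mm. A picture is of the moment at which its call begins.
- ticket.hand_in(): hands the job in; it is judged then, once.
The state is a dict: "time_s": time; "qpos": joint angles; "joint_vel": joint speeds; "tau": joint torques, N m; "ee_pos": TCP position; "eef_rot": TCP orientation; "force": force on the tool from outside, world axes, zero at the start; "moment": the same for the moment, N m; "grip_width": finger opening in m; "grip_force": force on a finger pad.
Only numpy, scipy, OpenCV 4.12 (cv2) and the standard library are available. Lean on these libraries where they do the work, as an engineer would, in place of code of your own. Each camera call takes 0.05 s, during which the arm holds its last target. There are 200 camera calls.

## Working session

There is one attempt and no reset: what is moved stays moved. The work goes in short steps, Python scripts to look and compute and a shell command to move; the robot and the scene stay as the last step left them, time stands still between calls to the robot, and variables do not carry over. Pictures are saved under pics/ and viewed, at most 10 in all, crops included, and the job is handed in when it is done.

```bash
mkdir -p pics
cat > h.py <<'E'
import numpy as np, cv2
from station import ctrl, camera, ticket
from scipy.spatial.transform import Rotation as R
def cap(n):
    c=camera(n); np.savez('pics/%s.npz'%n,**c); return c
def load(n): return dict(np.load('pics/%s.npz'%n))
def cloud(c):
    K=c['intrinsics']; z=c['range_z']; v,u=np.indices(z.shape)
    P=np.stack([(u-K[0,2])/K[0,0]*z,(v-K[1,2])/K[1,1]*z,z],-1)
    V=c['view']; W=(P-V[:3,3])@V[:3,:3]; W[z==0]=np.nan; return W
E
python3 - <<'E'
from h import *
for n in ['scene','side']:
    c=cap(n); cv2.imwrite('pics/%s0.png'%n,c['img'])
    print(n,np.linalg.inv(c['view'])[:3].round(3).tolist(),c['intrinsics'][0].round(1))
print(ctrl.get_obs(),ctrl.pinch_z)
E
```

```text
scene [[0.127, 0.82, -0.558, 1.26], [0.992, -0.105, 0.072, -0.154], [0.0, -0.563, -0.827, 1.199]] [395.1   0.  328. ]
side [[0.613, -0.489, 0.62, -0.5], [-0.79, -0.369, 0.49, -0.901], [-0.011, -0.79, -0.613, 1.191]] [515.7   0.  319.9]
{'time_s': 0.1, 'qpos': array([ 1.18035807e+00,  3.00406148e-01,  1.52149326e+00,  3.80525200e-06,
        1.32070171e+00, -6.66342435e-02]), 'joint_vel': array([ 1.25688271e-03, -1.82447281e-03, -1.05445356e-03, -8.25387818e-04,
        6.70460284e-05,  1.21433721e-03]), 'tau': array([-1.39250194e-03, -5.32635033e+01, -3.53281260e+01,  7.08518852e-02,
        2.34775187e-02, -8.57067880e-05]), 'ee_pos': array([0.17492999, 0.52120189, 0.20495911]), 'eef_rot': array([-3.14058667e+00, -7.08263940e-05,  2.81778766e+00]), 'force': array([ 0.59246976, -0.77010925, -1.07856755]), 'moment': array([ 0.02930065, -0.0383937 ,  0.04091848]), 'grip_force': 0.0, 'grip_width': 0.09417124271922445} -0.0188
```

View pics/scene0.png

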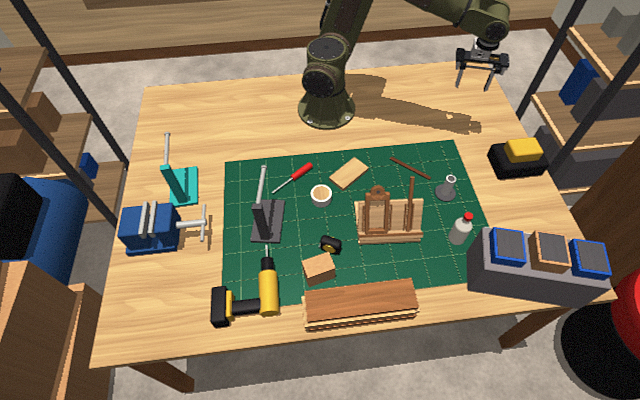

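View pics/side0.png

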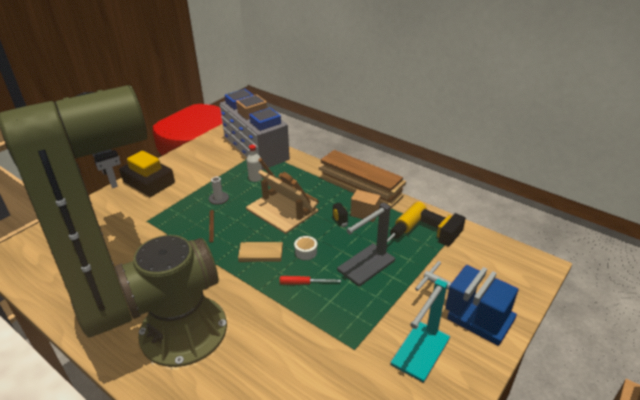

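The dark stand with its bar at about (263,190) in the scene view is the rail. The turquoise one at (178,180) is the look-alike. The cup is the grey tube at (448,188), on +y of the easel. The tin with its pale disc is at (320,195), the frame at (376,210) and the stem at (411,203). I'll confirm with one crop and measure.

Run:
```python
from h import *
c=load('scene'); im=c['img']
cv2.imwrite('pics/crop1.png',cv2.resize(im[145:265,230:480],None,fx=3.2,fy=3.2,interpolation=cv2.INTER_CUBIC))
W=cloud(c); hsv=cv2.cvtColor(im,cv2.COLOR_BGR2HSV)
for u,v in [(376,190),(376,228),(411,180),(410,225),(450,178),(448,192),(263,170),(256,205),(254,235),(320,187),(376,200),(390,235)]:
    print(u,v,W[v,u].round(3),hsv[v,u])
```

```text
376 190 [0.575 0.086 0.186] [ 13 154 124]
376 228 [0.637 0.087 0.052] [ 12 152 148]
411 180 [0.569 0.195 0.211] [ 12 158 118]
410 225 [0.643 0.2   0.058] [ 14 158  97]
450 178 [0.484 0.382 0.076] [  8  18 112]
448 192 [0.511 0.378 0.03 ] [ 15  10 104]
263 170 [ 0.467 -0.26   0.207] [ 23  14 217]
256 205 [ 0.603 -0.285  0.214] [  6  12 103]
254 235 [ 0.589 -0.321  0.013] [154  17 105]
320 187 [ 0.439 -0.078  0.041] [ 17 125 232]
376 200 [0.593 0.085 0.155] [ 14 130 126]
390 235 [0.671 0.126 0.057] [ 13 143 125]
```

View pics/crop1.png

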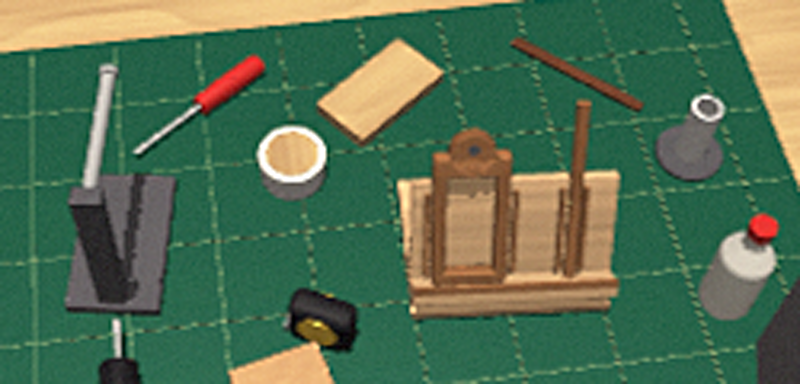

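The crop confirms it: dark stand with a light bar and knob (crop 105,70), open grey tube cup at (707,108), frame at (470,210) and stem at (580,190) on the easel. Now the fits.

```bash
cat > fit.py <<'E'
from h import *
from scipy.optimize import least_squares
Ws=[cloud(load(n)) for n in ('scene','side')]
for i,n in enumerate(('scene','side')):
    W=Ws[i]; im=load(n)['img']; hsv=cv2.cvtColor(im,cv2.COLOR_BGR2HSV)
    P=W.reshape(-1,3); H=hsv.reshape(-1,3)
    def box(lo,hi): return np.all((P>lo)&(P<hi),1)
    print('==',n)
    # bar
    b=P[box([.38,-.36,.185],[.585,-.18,.225])]
    if len(b)>10:
        m=np.median(b,0); d=np.linalg.svd(b-b.mean(0))[2][0]; d*=np.sign(d[0])
        s=(b-b.mean(0))@d
        def f(p): # axis y=p0+p1*(x-.5), z=.200
            dy=(b[:,1]-p[0]-p[1]*(b[:,0]-.5))/np.hypot(1,p[1]); return np.hypot(dy,b[:,2]-p[2])-.007
        r=least_squares(f,[-.26,0,.2],loss='soft_l1',f_scale=.002).x
        print('bar',len(b),r.round(4),'yaw',np.arctan(r[1]).round(3),'ends',(b[:,0].min(),b[:,0].max()))
    t=P[box([.55,-.36,.205],[.7,-.18,.22])]; print('post',t.min(0).round(3),t.max(0).round(3),len(t)) if len(t) else 0
    # cup
    q=P[box([.4,.3,.02],[.6,.45,.09])]
    r=least_squares(lambda p:np.hypot(q[:,0]-p[0],q[:,1]-p[1])-.017,[.49,.38],loss='soft_l1',f_scale=.002).x
    print('cup wall',r.round(4),len(q)); t=P[box([.4,.3,.086],[.6,.45,.1])]; print('rim',t.mean(0).round(4),t.min(0).round(3),t.max(0).round(3),len(t))
    # stem
    s=P[box([.45,.165,.15],[.63,.23,.25])]
    def f(p):
        a=np.array([p[0],p[1],.18]); d=np.array([p[2],p[3],1.]); d/=np.linalg.norm(d)
        return np.linalg.norm(np.cross(s-a,d),axis=1)-.007
    r=least_squares(f,[.58,.195,-.5,0],loss='soft_l1',f_scale=.002).x
    print('stem at z=.18',r.round(4),'lean',np.degrees(np.arctan(np.hypot(r[2],r[3]))).round(1),'top',s[s[:,2].argmax()].round(4),len(s))
    # frame free part
    s=P[box([.5,.03,.15],[.63,.14,.25])]
    c=s.mean(0); n_=np.linalg.svd(s-c)[2][2]; n_*=np.sign(n_[0])
    for k in range(5):
        e=(s-c)@n_; g=s[abs(e-np.median(e))<.003]; c=g.mean(0); n_=np.linalg.svd(g-c)[2][2]; n_*=np.sign(n_[0])
    print('frame plane',c.round(4),n_.round(3),len(g),'y',g[:,1].min().round(3),g[:,1].max().round(3),'top',g[g[:,2].argmax()].round(4))
E
python3 fit.py
```

```text
== scene
bar 176 [-0.2659 -0.1667  0.1997] yaw -0.165 ends (np.float64(0.4461868260974933), np.float64(0.5848998700672127))
post [ 0.55  -0.297  0.205] [ 0.618 -0.268  0.219] 93
cup wall [0.496  0.3782] 158
rim [0.4968 0.379  0.0905] [0.48  0.362 0.086] [0.514 0.394 0.094] 34
stem at z=.18 [ 0.5775  0.1994 -0.5157  0.0454] lean 27.4 top [0.5653 0.2036 0.2203] 99
frame plane [0.5852 0.0902 0.1718] [ 0.876 -0.085  0.476] 214 y 0.053 0.129 top [0.573  0.0976 0.1966]
== side
bar 200 [-0.266  -0.1642  0.2023] yaw -0.163 ends (np.float64(0.44220508416715165), np.float64(0.5840695316148155))
post [ 0.551 -0.3    0.205] [ 0.611 -0.268  0.218] 93
cup wall [0.4929 0.3794] 155
rim [0.4911 0.3769 0.0918] [0.473 0.357 0.086] [0.51  0.398 0.099] 41
stem at z=.18 [ 0.575   0.1986 -0.5303  0.0113] lean 27.9 top [0.5487 0.1978 0.2209] 63
frame plane [0.5684 0.0879 0.1724] [0.926 0.025 0.378] 55 y 0.051 0.126 top [0.561  0.0914 0.1953]
```

```bash
cat > fit2.py <<'E'
from h import *
from scipy.optimize import least_squares
c=load('scene');W=cloud(c).reshape(-1,3);hsv=cv2.cvtColor(c['img'],cv2.COLOR_BGR2HSV).reshape(-1,3)
def box(lo,hi): return np.all((W>lo)&(W<hi),1)
L=W[box([.5,-.02,.06],[.7,.27,.16])&(hsv[:,2]>165)]
p=least_squares(lambda p:(L-[.6,.1,.1])@np.array([np.cos(p[0])*np.cos(p[1]),np.sin(p[0])*np.cos(p[1]),np.sin(p[1])])-p[2],[0,.49,0],loss='soft_l1',f_scale=.002).x
print('board yaw,lean',p[0],np.degrees(p[1]),p[2],len(L))
psi=p[0]
for psi in (p[0],-.09):
    a=np.radians(28)
    fx=np.array([np.cos(psi)*np.cos(a),np.sin(psi)*np.cos(a),np.sin(a)]); fz=np.array([-np.sin(a)*np.cos(psi),-np.sin(a)*np.sin(psi),np.cos(a)]); fy=np.cross(fz,fx)
    F=W[box([.5,.03,.04],[.7,.14,.25])&(hsv[:,2]<150)&(hsv[:,1]>100)]
    o=np.array([.6,.09,.1]); q=(F-o)@np.c_[fx,fy,fz]
    h,e=np.histogram(q[:,0],bins=np.arange(-.05,.05,.002)); k=e[h.argmax()]; g=q[abs(q[:,0]-k-.001)<.004]
    print('front x',np.median(g[:,0]).round(4),'y',np.percentile(g[:,1],[0,2,98,100]).round(4),'z',np.percentile(g[:,2],[0,1,99,100]).round(4),len(g))
    lo,hi=g[:,2].min(),g[:,2].max()
    for z in np.arange(lo,hi,.012):
        r=g[(g[:,2]>=z)&(g[:,2]<z+.012)]; print((z-lo).round(3),r[:,1].min().round(4),r[:,1].max().round(4),end=' | ')
    print()
    S=W[box([.45,.165,.05],[.68,.24,.25])&(hsv[:,2]<150)&(hsv[:,1]>100)];S=S[(S[:,2]>.15)]
    s=(S-o)@np.c_[fx,fy,fz]
    r=least_squares(lambda p:np.hypot(s[:,0]-p[0],s[:,1]-p[1])-.007,[0,.1],loss='soft_l1',f_scale=.002).x
    print('stem x,y',r.round(4),'z',s[:,2].max().round(4)); print('stemtop',(o+np.c_[fx,fy,fz]@[r[0],r[1],s[:,2].max()]).round(4))
E
python3 fit2.py
```

```text
board yaw,lean -0.07696841028946752 28.878655856038105 0.0034655545266623366 816
front x 0.0208 y [-0.0388 -0.0381  0.0376  0.0391] z [-0.0755 -0.0739  0.0939  0.0972] 448
0.0 -0.0382 0.0353 | 0.012 -0.0381 0.0382 | 0.024 -0.0386 0.0372 | 0.036 -0.0388 0.0376 | 0.048 -0.0357 0.0362 | 0.06 -0.0359 0.0384 | 0.072 -0.0365 0.0391 | 0.084 -0.0367 0.0378 | 0.096 -0.0368 0.0339 | 0.108 -0.0368 0.0366 | 0.12 -0.0374 0.0366 | 0.132 -0.0375 0.0359 | 0.144 -0.0284 0.035 | 0.156 -0.0221 0.0187 | 0.168 -0.004 0.0156 | 
stem x,y [0.0105 0.1075] z 0.1266
stemtop [0.5582 0.201  0.2167]
front x 0.0208 y [-0.0384 -0.0375  0.0379  0.0393] z [-0.0757 -0.0738  0.0939  0.0972] 444
0.0 -0.0375 0.0359 | 0.012 -0.0375 0.0387 | 0.024 -0.0381 0.0377 | 0.036 -0.0384 0.038 | 0.048 -0.0353 0.0366 | 0.06 -0.0356 0.0387 | 0.072 -0.0363 0.0393 | 0.084 -0.0365 0.0379 | 0.096 -0.0367 0.034 | 0.108 -0.0368 0.0367 | 0.12 -0.0374 0.0359 | 0.132 -0.0376 0.0361 | 0.144 -0.0286 0.0348 | 0.156 -0.0224 0.0184 | 0.168 -0.0043 0.0153 | 
stem x,y [0.0092 0.1071] z 0.1272
stemtop [0.5583 0.2013 0.2167]
```

```bash
cat >> h.py <<'E'
psi=-.08; a=np.radians(28); o=np.array([.6,.09,.1])
fx=np.array([np.cos(psi)*np.cos(a),np.sin(psi)*np.cos(a),np.sin(a)]); fz=np.array([-np.sin(a)*np.cos(psi),-np.sin(a)*np.sin(psi),np.cos(a)]); fy=np.cross(fz,fx)
Re=np.c_[fy,fx,-fz]                    # tool axes at the easel
F0=o+.0118*fx-.0765*fz; S0=o+.0098*fx+.107*fy-.0733*fz
def down(y): u=np.array([np.cos(y),np.sin(y),0]); return np.c_[np.cross(u,[0,0,-1]),u,[0,0,-1]]  # tool y along heading y
def to(p,Rt):
    s=ctrl.get_obs(); Rc=R.from_euler('xyz',s['eef_rot']).as_matrix(); d=np.array(p)-s['ee_pos']
    print('t',round(s['time_s'],2),'tcp',s['ee_pos'].round(4),'target',np.round(p,4),'shift now-axes',(Rc.T@d/.03).round(2),
      'shift target-axes',(Rt.T@d/.03).round(2),'turn',(np.degrees(R.from_matrix(Rc.T@Rt).as_rotvec())/10).round(3))
E
python3 - <<'E'
from h import *
print(F0,S0,F0+.163*fz)
to(F0+.264*fz,Re); to([.175,.521,.4],Re)
E
```

```text
[0.64618517 0.08629728 0.03799427] [0.65147829 0.19321624 0.03988076] [0.56990605 0.09241267 0.18191473]
t 0.1 tcp [0.1749 0.5212 0.205 ] target [0.5226 0.0962 0.2711] shift now-axes [-15.5   -9.74  -2.2 ] shift target-axes [-13.2   12.24   4.01] turn [-2.379 -1.852  7.443]
t 0.1 tcp [0.1749 0.5212 0.205 ] target [0.175 0.521 0.4  ] shift now-axes [-0.   -0.01 -6.5 ] shift target-axes [-0.01  3.05 -5.74] turn [-2.379 -1.852  7.443]
```

```bash
python3 -m inch '1 0 0 -1 0 0 0;1 0 0 -1 0 0 0;1 0 0 -1 0 0 0;1 0 0 -1 0 0 0;1 -0.9 -0.6 0 0 0 0;1 -0.9 -0.6 0 0 0 0;1 -0.9 -0.6 0 0 0 0;1 -0.9 -0.6 0 0 0 0;1 -0.9 -0.6 0 0 0 0;1 -0.9 -0.6 0 0 0 0' 20
python3 -m inch '1 -0.9 -0.6 0 0 0 0;1 -0.9 -0.6 0 0 0 0;1 -0.9 -0.6 0 0 0 0;1 -0.9 -0.6 0 0 0 0;1 -0.9 -0.6 0 0 0 0;1 0 0 0 -0.3 -0.23 0.93;1 0 0 0 -0.3 -0.23 0.93;1 0 0 0 -0.3 -0.23 0.93;1 0 0 0 -0.3 -0.23 0.93;1 0 0 0 -0.3 -0.23 0.93'
python3 -m inch '1 0 0 0 -0.3 -0.23 0.93;1 0 0 0 -0.3 -0.23 0.93;1 0 0 0 -0.3 -0.23 0.93;1 0 0 0 0 0 0;1 0 0 0 0 0 0'
python3 -c "
from h import *
to(F0+.264*fz,Re)"
```

```text
time_s: 1.35
ee_pos: [0.2947, 0.3665, 0.3252]
eef_rot: [-3.141, -0.0, 2.818]
force: [0.6, -0.1, -0.2]
grip_width: 0.0941
grip_force: 0.0
time_s: 2.6
ee_pos: [0.3935, 0.239, 0.3253]
eef_rot: [2.828, 0.076, 1.981]
force: [0.7, -0.0, -0.8]
grip_width: 0.0939
grip_force: 0.0
time_s: 3.22
ee_pos: [0.3935, 0.2393, 0.3254]
eef_rot: [2.652, -0.003, 1.496]
force: [0.7, 0.7, 1.0]
grip_width: 0.094
grip_force: 0.0
t 3.23 tcp [0.3935 0.2393 0.3254] target [0.5226 0.0962 0.2711] shift now-axes [-4.44  3.26  3.77] shift target-axes [-4.41  3.27  3.79] turn [ 0.003 -0.03   0.021]
```

```bash
python3 -m inch '1 -0.89 0 0 0 0 0;1 -0.89 0 0 0 0 0;1 -0.89 0 0 0 0 0;1 -0.89 0 0 0 0 0;1 -0.88 0 0 0 0 0;1 0 0.82 0.95 0 0 0;1 0 0.82 0.94 0 0 0;1 0 0.81 0.94 0 0 0;1 0 0.81 0.94 0 0 0;1 0 0 0 0 0 0'
python3 - <<'E'
from h import *
to(F0+.144*fz,Re)
c=cap('wrist'); cv2.imwrite('pics/w1.png',c['img'])
E
```

```text
time_s: 4.47
ee_pos: [0.5231, 0.0948, 0.2694]
eef_rot: [2.654, -0.003, 1.493]
force: [-0.6, 0.4, 0.1]
grip_width: 0.094
grip_force: 0.0
t 4.47 tcp [0.5231 0.0948 0.2694] target [0.5788 0.0917 0.1651] shift now-axes [0.03 0.01 3.94] shift target-axes [0.05 0.01 3.94] turn [-0.009 -0.021  0.005]
```

View pics/w1.png

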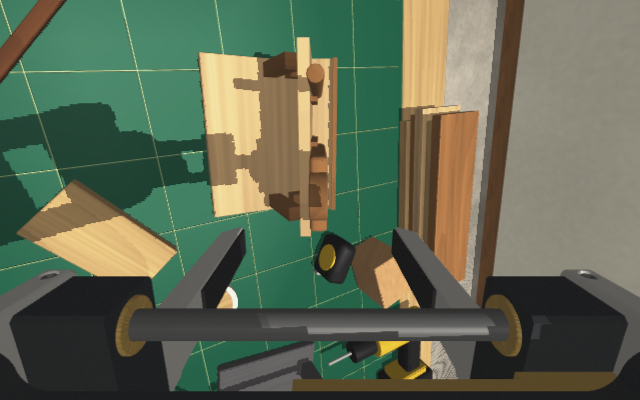

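The wrist view shows the frame's head at about (319,175) in line between the fingers (230 and 405), and the stem top at (316,72). Advancing.

```bash
python3 -m inch '1 0 0 0.8 0 0 0;1 0 0 0.8 0 0 0;1 0 0 0.8 0 0 0;1 0 0 0.8 0 0 0;1 0 0 0.74 0 0 0;1 0 0 0 0 0 0;-1 0 0 0 0 0 0;-1 0 0 0 0 0 0;-1 0 0 0 0 0 0;-1 0 0 0 0 0 0' 30
python3 -m inch '-1 0 0 0 0 0 0;-1 0 0 0 0 0 0;-1 0 0 0 0 0 0;-1 0 0 0 0 0 0'
python3 -c "
from h import *
to(F0+.144*fz,Re)"
```

```text
time_s: 5.78
ee_pos: [0.5777, 0.0918, 0.1672]
eef_rot: [2.651, -0.004, 1.492]
force: [0.3, -0.1, 0.1]
grip_width: 0.0576
grip_force: 0.0
time_s: 6.28
ee_pos: [0.5777, 0.0918, 0.1669]
eef_rot: [2.651, -0.004, 1.492]
force: [1.4, -0.7, -1.0]
grip_width: 0.0179
grip_force: 30.2
t 6.28 tcp [0.5777 0.0918 0.1669] target [0.5788 0.0917 0.1651] shift now-axes [0.   0.   0.07] shift target-axes [0.   0.   0.07] turn [ 0.01  -0.026 -0.006]
```

```bash
python3 -m inch '-1 0 0 -0.2 0 0 0;-1 0 0 -0.4 0 0 0;-1 0 0 -0.5 0 0 0;-1 0 0 -0.5 0 0 0;-1 0 0 -0.5 0 0 0;-1 0 0 -0.5 0 0 0;-1 0 0 -0.5 0 0 0;-1 0 0 -0.5 0 0 0;-1 0 0 -0.5 0 0 0;-1 0 0 -0.5 0 0 0'
python3 -c "
from h import *
bm=np.array([.516,-.2686,.2]); u=np.array([np.cos(-.165),np.sin(-.165),0]); D=down(-.165)
s=ctrl.get_obs(); print(s['moment'],s['grip_force'])
to(s['ee_pos']+[0,0,.1],Re)
P=bm-.13*u; P[2]=.29; to(P,D); P=bm+[0,0,.027]; to(P,D)"
```

```text
time_s: 7.52
ee_pos: [0.5124, 0.0963, 0.2895]
eef_rot: [2.651, -0.004, 1.492]
force: [0.1, -0.0, -1.3]
grip_width: 0.0178
grip_force: 30.0
[-0.09030829  0.41786786  0.00513704] 29.97661091387272
t 7.53 tcp [0.5124 0.0963 0.2895] target [0.5124 0.0963 0.3895] shift now-axes [ 0.01  1.57 -2.94] shift target-axes [ 0.    1.56 -2.94] turn [ 0.01  -0.026 -0.006]
t 7.53 tcp [0.5124 0.0963 0.2895] target [ 0.3878 -0.2472  0.29  ] shift now-axes [-11.74  -2.83  -1.59] shift target-axes [-11.98  -2.22  -0.02] turn [ 2.807 -0.146  0.478]
t 7.53 tcp [0.5124 0.0963 0.2895] target [ 0.516  -0.2686  0.227 ] shift now-axes [-1.213e+01 -1.000e-02  2.300e+00] shift target-axes [-11.98   2.12   2.08] turn [ 2.807 -0.146  0.478]
```

```bash
python3 -m inch '-1 0 0.26 -0.49 0 0 0;-1 0 0.4 -0.75 0 0 0;-1 0 0.5 -0.95 0 0 0;-1 0 0.4 -0.75 0 0 0;-1 -0.4 -0.1 -0.05 0 0 0;-1 -0.7 -0.17 -0.1 0 0 0;-1 -0.9 -0.22 -0.12 0 0 0;-1 -0.9 -0.22 -0.12 0 0 0;-1 -0.9 -0.22 -0.12 0 0 0;-1 -0.9 -0.22 -0.12 0 0 0'
python3 -m inch '-1 -0.9 -0.22 -0.12 0 0 0;-1 -0.9 -0.22 -0.12 0 0 0;-1 -0.9 -0.22 -0.12 0 0 0;-1 -0.9 -0.22 -0.12 0 0 0;-1 -0.9 -0.22 -0.12 0 0 0;-1 -0.9 -0.22 -0.12 0 0 0;-1 -0.9 -0.22 -0.12 0 0 0;-1 -0.7 -0.17 -0.1 0 0 0;-1 0 0 0 0.5 0 0.08;-1 0 0 0 0.7 -0.04 0.12'
python3 -m inch '-1 0 0 0 0.7 -0.04 0.12;-1 0 0 0 0.6 -0.04 0.1;-1 0 0 0 0.3 -0.02 0.05;-1 0 0 0 0 0 0;-1 0 0 0 0 0 0'
python3 - <<'E'
from h import *
bm=np.array([.516,-.2686,.2]); u=np.array([np.cos(-.165),np.sin(-.165),0]); D=down(-.165)
P=bm-.13*u; P[2]=.26; to(P,D)
for n in ['scene','side']: c=cap(n); 
W=cloud(load('scene')).reshape(-1,3); s=ctrl.get_obs(); t=s['ee_pos']
Rc=R.from_euler('xyz',s['eef_rot']).as_matrix(); q=(W-t)@Rc
m=(abs(q[:,0])<.045)&(abs(q[:,1])<.03)&(q[:,2]>.005)&(q[:,2]<.16)
g=q[m]; print(len(g),g.min(0),g.max(0)); 
for z in np.arange(.0,.16,.02):
  r=g[(g[:,2]>=z)&(g[:,2]<z+.02)]
  if len(r): print(z.round(2),np.median(r,0).round(4),r[:,0].min().round(3),r[:,0].max().round(3))
i=load('scene')['img'][80:280,200:420]; j=load('side')['img'][120:320,280:500]
cv2.imwrite('pics/h1.png',cv2.resize(np.hstack([i,j]),None,fx=1.8,fy=1.8,interpolation=2))
E
```

```text
time_s: 8.78
ee_pos: [0.4612, -0.0427, 0.3869]
eef_rot: [2.652, -0.004, 1.492]
force: [0.1, -0.1, -0.9]
grip_width: 0.0176
grip_force: 30.0
time_s: 10.02
ee_pos: [0.386, -0.2468, 0.387]
eef_rot: [2.865, -0.011, 1.454]
force: [-0.3, 0.2, -1.0]
grip_width: 0.0177
grip_force: 30.0
time_s: 10.65
ee_pos: [0.387, -0.2464, 0.3876]
eef_rot: [3.14, -0.001, 1.408]
force: [0.3, -1.2, -0.9]
grip_width: 0.0176
grip_force: 30.0
t 10.65 tcp [ 0.387  -0.2464  0.3876] target [ 0.3878 -0.2472  0.26  ] shift now-axes [-0.03  0.02  4.25] shift target-axes [-0.02  0.03  4.25] turn [ 0.011 -0.004  0.015]
497 [-0.03862619 -0.00683362  0.00503668] [0.04012808 0.01425154 0.14803799]
0.0 [0.0013 0.0101 0.0109] -0.039 0.04
0.02 [0.027  0.0097 0.0309] -0.038 0.04
0.04 [0.0262 0.0097 0.0508] -0.038 0.04
0.06 [-0.0246  0.0096  0.0693] -0.039 0.04
0.08 [-0.0241  0.009   0.0908] -0.038 0.039
0.1 [-0.0236  0.0094  0.1107] -0.038 0.04
0.12 [-0.0003  0.0083  0.1306] -0.039 0.039
0.14 [0.0158 0.0077 0.142 ] -0.037 0.039
```

View pics/h1.png

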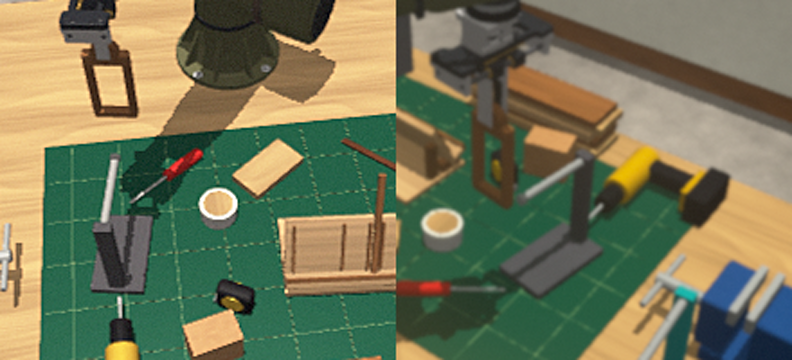

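The frame is held upright and lined up with the bar's free end (left pane, frame at (108,85), bar end at (113,157)). It sits true in the fingers, with its foot about 147 mm past the TCP. Next I descend, advance and lower.

```bash
python3 -m inch '-1 0 0 0.4 0 0 0;-1 0 0 0.8 0 0 0;-1 0 0 0.9 0 0 0;-1 0 0 0.9 0 0 0;-1 0 0 0.8 0 0 0;-1 0 0 0.45 0 0 0;-1 0 0.3 0 0 0 0;-1 0 0.5 0 0 0 0;-1 0 0.6 0 0 0 0;-1 0 0.6 0 0 0 0'
python3 -m inch '-1 0 0.6 0 0 0 0;-1 0 0.6 0 0 0 0;-1 0 0.5 0 0 0 0;-1 0 0.4 0 0 0 0;-1 0 0.2 0 0 0 0;-1 0 0 0 0 0 0'
python3 -c "
from h import *
bm=np.array([.516,-.2686,.2]); to(bm+[0,0,.0275],down(-.165))"
```

```text
time_s: 12.0
ee_pos: [0.4484, -0.2563, 0.2613]
eef_rot: [3.139, 0.0, 1.409]
force: [-0.2, -0.4, -1.8]
grip_width: 0.0174
grip_force: 30.0
time_s: 12.75
ee_pos: [0.5151, -0.2671, 0.2607]
eef_rot: [3.14, -0.0, 1.409]
force: [0.4, -0.3, -1.6]
grip_width: 0.0183
grip_force: 30.0
t 12.75 tcp [ 0.5151 -0.2671  0.2607] target [ 0.516  -0.2686  0.2275] shift now-axes [-0.04  0.04  1.11] shift target-axes [-0.04  0.04  1.11] turn [ 0.006 -0.002  0.016]
```

```bash
python3 -m inch '-1 0 0 0.3 0 0 0;-1 0 0 0.3 0 0 0;-1 0 0 0.2 0 0 0;-1 0 0 0.15 0 0 0;-1 0 0 0.1 0 0 0;-1 0 0 0 0 0 0'
python3 -c "
from h import *
print(ctrl.get_obs()['force'],ctrl.get_obs()['ee_pos'])"
```

```text
time_s: 13.5
ee_pos: [0.5149, -0.2671, 0.2291]
eef_rot: [3.141, -0.0, 1.408]
force: [-1.0, 0.3, -1.0]
grip_width: 0.0183
grip_force: 30.0
[-0.95794755  0.34595544 -1.02283197] [ 0.51489547 -0.26712814  0.22912451]
```

```bash
python3 -m inch '-1 0 0 0.05 0 0 0;-1 0 0 0.05 0 0 0;-1 0 0 0 0 0 0'
python3 -m inch '-1 0 0 0.03 0 0 0;-1 0 0 0.03 0 0 0;-1 0 0 0 0 0 0'
```

```text
time_s: 13.88
ee_pos: [0.5149, -0.2671, 0.2261]
eef_rot: [3.141, -0.0, 1.409]
force: [0.2, 0.8, -1.3]
grip_width: 0.018
grip_force: 30.0
time_s: 14.25
ee_pos: [0.515, -0.2672, 0.2251]
eef_rot: [3.14, 0.0, 1.409]
force: [-1.8, 1.4, 5.5]
grip_width: 0.0177
grip_force: 30.0
```

Contact (the force moved from -1.3 to +5.5 N). Releasing gently and backing straight up.

```bash
python3 -m inch '-0.8 0 0 0 0 0 0;-0.6 0 0 0 0 0 0;-0.4 0 0 0 0 0 0;0 0 0 0 0 0 0;0.2 0 0 0 0 0 0;0.2 0 0 0 0 0 0;0.2 0 0 -0.3 0 0 0;0.2 0 0 -0.6 0 0 0;0.2 0 0 -0.9 0 0 0;0.2 0 0 -1 0 0 0' 10
python3 -m inch '0.2 0 0 -1 0 0 0;0.2 0 0 -1 0 0 0;0.2 0 0 -0.5 0 0 0;0.2 0 0 0 0 0 0'
python3 - <<'E'
from h import *
for n in ['scene','side']: cap(n)
i=load('scene')['img'][120:280,220:440]; j=load('side')['img'][160:320,280:500]
cv2.imwrite('pics/h2.png',cv2.resize(np.hstack([i,j]),None,fx=1.8,fy=1.8,interpolation=2))
W=cloud(load('side')).reshape(-1,3); D=down(-.165); t=np.array([.5150,-.2672,.2]); q=(W-t)@D
m=(abs(q[:,0])<.06)&(abs(q[:,1])<.06)&(q[:,2]>-.08)&(q[:,2]<.14);g=q[m]
for z in np.arange(-.06,.14,.02):
  r=g[(g[:,2]>=z)&(g[:,2]<z+.02)]
  if len(r): print(z.round(2),np.median(r,0).round(4),r.min(0).round(3),r.max(0).round(3))
# stem check + targets
c=load('scene');P=cloud(c).reshape(-1,3)
s=P[np.all((P>[.45,.165,.15])&(P<[.63,.24,.25]),1)]; q=(s-S0)@np.c_[fx,fy,fz]; print('stem',np.median(q,0),q.max(0))
to(S0+.246*fz,Re)
E
```

```text
time_s: 15.5
ee_pos: [0.5147, -0.2671, 0.3098]
eef_rot: [3.14, -0.0, 1.408]
force: [-0.4, -0.5, -0.1]
grip_width: 0.0565
grip_force: 0.0
time_s: 16.0
ee_pos: [0.5148, -0.2672, 0.3839]
eef_rot: [3.139, 0.0, 1.409]
force: [0.4, 0.5, -0.3]
grip_width: 0.0567
grip_force: 0.0
-0.06 [-0.0051 -0.0061 -0.0501] [-0.026 -0.012 -0.059] [ 0.021  0.008 -0.04 ]
-0.04 [-0.0099 -0.0089 -0.03  ] [-0.04  -0.014 -0.04 ] [ 0.041  0.007 -0.02 ]
-0.02 [-0.005  -0.0097 -0.0084] [-0.042 -0.059 -0.02 ] [ 0.042  0.058 -0.   ]
0.0 [-0.0052 -0.0082  0.0079] [-0.041 -0.057  0.   ] [0.036 0.057 0.019]
0.02 [-0.037  -0.0086  0.0292] [-0.043 -0.012  0.02 ] [0.037 0.005 0.04 ]
0.04 [-0.0301 -0.0064  0.052 ] [-0.045 -0.016  0.042] [0.034 0.007 0.06 ]
0.06 [ 0.0199 -0.0076  0.0701] [-0.044 -0.013  0.061] [0.034 0.007 0.08 ]
0.08 [-0.0119 -0.007   0.0911] [-0.044 -0.014  0.08 ] [0.037 0.007 0.1  ]
0.1 [-0.0037 -0.0082  0.1046] [-0.046 -0.014  0.101] [0.035 0.011 0.118]
stem [ 0.00573017 -0.00118339  0.16344304] [0.01284398 0.00599495 0.20094589]
t 16.1 tcp [ 0.5146 -0.2671  0.3822] target [0.5364 0.2024 0.2571] shift now-axes [15.56 -1.81  4.19] shift target-axes [15.66 -2.43  3.43] turn [-2.8    0.11  -0.463]
```

View pics/h2.png

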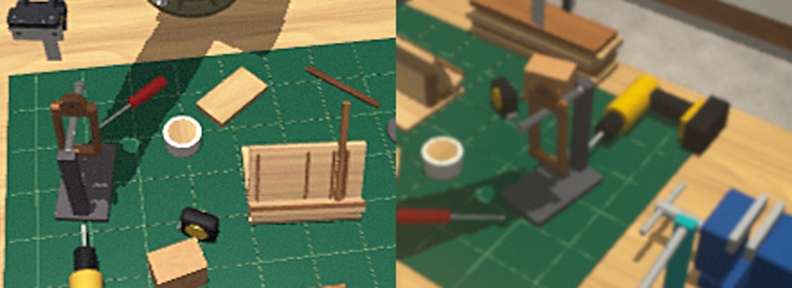

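The frame hangs on the bar (side pane, (552,105)), head up and aligned. Now the stem.

```bash
python3 -m inch '0.6 0.5 -0.1 0 0 0 0;0.6 0.9 -0.1 0 0 0 0;0.6 0.95 -0.1 0 0 0 0;0.6 0.95 -0.1 0 0 0 0;0.6 0.95 -0.1 0 0 0 0;0.6 0.95 -0.1 0 0 0 0;0.6 0.95 -0.1 0 0 0 0;0.6 0.95 -0.1 0 0 0 0;0.6 0.95 -0.1 0 0 0 0;0.6 0.95 -0.1 0 0 0 0'
python3 -m inch '0.6 0.95 -0.1 0 0 0 0;0.6 0.95 -0.1 0 0 0 0;0.6 0.95 -0.1 0 0 0 0;0.6 0.95 -0.1 0 0 0 0;0.6 0.95 -0.1 0 0 0 0;0.6 0.95 -0.1 0 0 0 0;0.6 0.86 -0.1 0 0 0 0;0.6 0 0 0 -0.9 0.04 -0.15;0.6 0 0 0 -0.9 0.03 -0.15;0.6 0 0 0 -0.9 0.04 -0.15'
python3 -m inch '0.6 0 0 0 -0.1 0 0;0.6 0 0 0 0 0 0'
python3 -c "
from h import *
to(S0+.246*fz-.001*fy,Re)"
```

```text
time_s: 17.35
ee_pos: [0.5282, 0.0059, 0.3829]
eef_rot: [3.141, -0.0, 1.409]
force: [0.2, 0.8, 0.8]
grip_width: 0.075
grip_force: 0.0
time_s: 18.6
ee_pos: [0.539, 0.2025, 0.3833]
eef_rot: [2.664, -0.001, 1.491]
force: [1.2, -0.6, 0.6]
grip_width: 0.0754
grip_force: 0.0
time_s: 18.85
ee_pos: [0.5395, 0.2021, 0.3835]
eef_rot: [2.654, -0.001, 1.488]
force: [0.6, -0.2, 0.4]
grip_width: 0.0753
grip_force: 0.0
t 18.85 tcp [0.5395 0.2021 0.3835] target [0.5363 0.2014 0.2571] shift now-axes [-0.03 -2.07  3.67] shift target-axes [-0.03 -2.07  3.67] turn [-0.005  0.002 -0.015]
```

```bash
python3 -m inch '0.6 0 -0.42 0.73 0 0 0;0.6 0 -0.42 0.73 0 0 0;0.6 0 -0.42 0.74 0 0 0;0.6 0 -0.42 0.74 0 0 0;0.6 0 -0.4 0.73 0 0 0;0.6 0 0 0 0 0 0'
python3 - <<'E'
from h import *
to(S0+.150*fz-.001*fy,Re)
c=cap('wrist'); W=cloud(c).reshape(-1,3); s=ctrl.get_obs(); Rc=R.from_euler('xyz',s['eef_rot']).as_matrix()
q=(W-s['ee_pos'])@Rc; m=(abs(q[:,0])<.03)&(abs(q[:,1])<.03)&(q[:,2]>.02)&(q[:,2]<.13); g=q[m]
for z in np.arange(.02,.13,.02):
  r=g[(g[:,2]>=z)&(g[:,2]<z+.02)]
  if len(r): print(z.round(2),np.median(r,0).round(4),r.min(0).round(3),r.max(0).round(3),len(r))
E
```

```text
time_s: 19.6
ee_pos: [0.5366, 0.2017, 0.2552]
eef_rot: [2.656, 0.001, 1.487]
force: [0.5, -0.5, 0.2]
grip_width: 0.0751
grip_force: 0.0
t 19.6 tcp [0.5366 0.2017 0.2552] target [0.5812 0.1978 0.1723] shift now-axes [-0.    0.03  3.14] shift target-axes [-0.01  0.02  3.14] turn [-0.019  0.015 -0.015]
0.04 [ 0.0024 -0.0015  0.0476] [-0.006 -0.008  0.045] [0.008 0.006 0.06 ] 292
0.06 [ 0.0064 -0.0007  0.0697] [ 0.001 -0.008  0.06 ] [0.008 0.005 0.08 ] 97
0.08 [ 0.0065 -0.0016  0.0894] [ 0.001 -0.008  0.08 ] [0.008 0.006 0.1  ] 81
0.1 [ 0.0066 -0.0007  0.1091] [ 0.002 -0.008  0.1  ] [0.008 0.005 0.12 ] 66
0.12 [ 0.0067 -0.0012  0.1248] [ 0.001 -0.008  0.12 ] [0.008 0.005 0.13 ] 28
```

```bash
python3 -m inch '0.6 0.03 -0.04 0.6 0 0 0;0.6 0 0 0.8 0 0 0;0.6 0 0 0.8 0 0 0;0.6 0 0 0.6 0 0 0;0.6 0 0 0.34 0 0 0;0.6 0 0 0 0 0 0;-1 0 0 0 0 0 0;-1 0 0 0 0 0 0;-1 0 0 0 0 0 0;-1 0 0 0 0 0 0' 20
python3 -m inch '-1 0 0 0 0 0 0;-1 0 0 0 0 0 0;-1 0 0 0 0 0 0;-1 0 0 -0.2 0 0 0;-1 0 0 -0.4 0 0 0;-1 0 0 -0.5 0 0 0;-1 0 0 -0.5 0 0 0;-1 0 0 -0.5 0 0 0;-1 0 0 -0.5 0 0 0;-1 0 0 -0.5 0 0 0'
python3 -m inch '-1 0 0 -0.5 0 0 0;-1 0 0 -0.5 0 0 0;-1 0 0 -0.5 0 0 0;-1 0 0.26 -0.49 0 0 0;-1 0 0.4 -0.75 0 0 0;-1 0 0.5 -0.95 0 0 0;-1 0 0.5 -0.95 0 0 0;-1 0 0.26 -0.49 0 0 0'
python3 -c "
from h import *
to([.4945,.379,.4],down(.4)); to([.4945,.379,.4],down(psi))"
```

```text
time_s: 20.9
ee_pos: [0.5798, 0.1996, 0.1735]
eef_rot: [2.651, -0.001, 1.489]
force: [-0.1, 0.6, -0.4]
grip_width: 0.0386
grip_force: 0.0
time_s: 22.15
ee_pos: [0.5357, 0.2031, 0.2563]
eef_rot: [2.651, -0.001, 1.489]
force: [-0.2, -0.6, -0.7]
grip_width: 0.0137
grip_force: 20.0
time_s: 23.15
ee_pos: [0.5148, 0.2048, 0.4204]
eef_rot: [2.65, -0.002, 1.489]
force: [-0.1, 1.3, -0.9]
grip_width: 0.0138
grip_force: 20.0
t 23.15 tcp [0.5148 0.2048 0.4204] target [0.4945 0.379  0.4   ] shift now-axes [ 5.73 -1.34  0.06] shift target-axes [5.61 1.64 0.68] turn [ 2.765  0.671 -2.708]
t 23.15 tcp [0.5148 0.2048 0.4204] target [0.4945 0.379  0.4   ] shift now-axes [ 5.73 -1.34  0.06] shift target-axes [ 5.74 -1.14  0.68] turn [ 2.818 -0.005 -0.014]
```

```bash
python3 -m inch '-1 0 0 0 0.6 0 0;-1 0 0 0 0.9 0 0;-1 0 0 0 0.9 0 0;-1 0 0 0 0.42 0 0;-1 0.5 -0.1 0 0 0 0;-1 0.9 -0.2 0 0 0 0;-1 0.95 -0.2 0 0 0 0;-1 0.95 -0.2 0 0 0 0;-1 0.95 -0.2 0 0 0 0;-1 0.9 -0.2 0 0 0 0'
python3 -m inch '-1 0.58 -0.04 0.3 0 0 0;-1 0 0 0.38 0 0 0;-1 0 0 0 0 0 0;-1 0 0 0 0 0 0'
cat > st.py <<'E'
from h import *
to([.4945,.379,.32],down(psi))
s=ctrl.get_obs(); Rc=R.from_euler('xyz',s['eef_rot']).as_matrix()
for n in ['scene','side','wrist']:
    c=cap(n); W=cloud(c).reshape(-1,3); q=(W-s['ee_pos'])@Rc
    g=W[(abs(q[:,0])<.03)&(abs(q[:,1])<.03)&(q[:,2]>.03)&(q[:,2]<.155)]
    t=s['ee_pos']
    if len(g)>15:
        f=lambda p:np.linalg.norm(np.cross(g-[p[0],p[1],t[2]-.1],np.array([p[2],p[3],1])/np.sqrt(1+p[2]**2+p[3]**2)),axis=1)-.007
        r=least_squares(f,[t[0],t[1],0,0],loss='soft_l1',f_scale=.002).x
        print(n,'stem axis at tcp-.1, slope',r.round(4),'lowest',g[:,2].min().round(4),len(g))
    k=W[np.all((W>[.43,.32,.02])&(W<[.56,.44,.088]),1)]
    if len(k)>15:
        r=least_squares(lambda p:np.abs(np.hypot(k[:,0]-p[0],k[:,1]-p[1])-.0148)-.0022,[.4945,.379],loss='soft_l1',f_scale=.002).x
        e=W[np.all((W>[.43,.32,.086])&(W<[.56,.44,.1]),1)]
        e_=least_squares(lambda p:np.hypot(e[:,0]-p[0],e[:,1]-p[1])-.0148,[.4945,.379]).x if len(e)>5 else 0
        print(n,'cup',r.round(4),len(k),'rim',e_,len(e))
E
sed -i '1a from scipy.optimize import least_squares' st.py; python3 st.py
```

```text
time_s: 24.4
ee_pos: [0.4935, 0.3633, 0.4185]
eef_rot: [-3.141, -0.001, 1.49]
force: [0.2, -0.5, -1.1]
grip_width: 0.0137
grip_force: 20.0
time_s: 24.9
ee_pos: [0.4948, 0.3781, 0.3985]
eef_rot: [-3.14, -0.001, 1.488]
force: [0.1, 0.6, 0.3]
grip_width: 0.0138
grip_force: 20.0
t 24.9 tcp [0.4948 0.3781 0.3985] target [0.4945 0.379  0.32  ] shift now-axes [ 0.03 -0.01  2.62] shift target-axes [ 0.03 -0.01  2.62] turn [-0.008 -0.005 -0.018]
scene stem axis at tcp-.1, slope [ 0.4958  0.378   0.0018 -0.0113] lowest 0.2464 143
scene cup [0.4958 0.3785] 148 rim [0.4970272  0.37758847] 34
side stem axis at tcp-.1, slope [ 4.926e-01  3.781e-01  2.000e-04 -1.200e-02] lowest 0.2486 129
side cup [0.4916 0.3778] 142 rim [0.49103105 0.3779091 ] 43
wrist stem axis at tcp-.1, slope [ 4.951e-01  3.778e-01  4.000e-04 -2.900e-03] lowest 0.248 522
wrist cup [0.4948 0.3777] 181 rim [0.49483862 0.37831755] 153
```

Stem and cup axes agree to about 1 mm in all three cameras. Lowering.

```bash
python3 -m inch '-1 0 0 0.5 0 0 0;-1 0 0 0.9 0 0 0;-1 0 0 0.9 0 0 0;-1 0 0 0.9 0 0 0;-1 0 0 0.8 0 0 0;-1 0 0 0.5 0 0 0;-1 0 0 0.3 0 0 0;-1 0 0 0.3 0 0 0;-1 0 0 0.3 0 0 0;-1 0 0 0 0 0 0'
python3 -m inch '-1 0 0 0.3 0 0 0;-1 0 0 0.4 0 0 0;-1 0 0 0.4 0 0 0;-1 0 0 0.4 0 0 0;-1 0 0 0.4 0 0 0;-1 0 0 0.2 0 0 0;-1 0 0 0.1 0 0 0;-1 0 0 0 0 0 0'
python3 -c "
from h import *
to([.4948,.3781,.1605],down(psi))"
```

```text
time_s: 26.3
ee_pos: [0.4942, 0.3789, 0.2354]
eef_rot: [-3.139, 0.0, 1.489]
force: [0.8, 1.0, 0.1]
grip_width: 0.0134
grip_force: 20.0
time_s: 27.3
ee_pos: [0.4942, 0.3791, 0.1701]
eef_rot: [-3.14, -0.001, 1.489]
force: [-0.7, 0.4, -0.4]
grip_width: 0.0136
grip_force: 20.0
t 27.3 tcp [0.4942 0.3791 0.1701] target [0.4948 0.3781 0.1605] shift now-axes [-0.03  0.02  0.32] shift target-axes [-0.03  0.02  0.32] turn [-0.011 -0.004 -0.013]
```

```bash
python3 -m inch '-1 0 0 0.1 0 0 0;-1 0 0 0.1 0 0 0;-1 0 0 0.05 0 0 0;-1 0 0 0 0 0 0'
python3 -m inch '-1 0 0 0.04 0 0 0;-1 0 0 0.04 0 0 0;-1 0 0 0 0 0 0'
```

```text
time_s: 27.8
ee_pos: [0.4942, 0.3791, 0.1629]
eef_rot: [-3.14, -0.001, 1.489]
force: [-0.3, -0.2, 3.1]
grip_width: 0.0138
grip_force: 20.0
time_s: 28.18
ee_pos: [0.4948, 0.3796, 0.1627]
eef_rot: [3.141, -0.003, 1.489]
force: [-2.8, -1.3, 17.9]
grip_width: 0.0135
grip_force: 20.0
```

The stem is on the floor. I'll relieve the push, release and withdraw.

```bash
python3 -m inch '-1 0 0 -0.08 0 0 0;-1 0 0 0 0 0 0;-0.75 0 0 0 0 0 0;-0.6 0 0 0 0 0 0;-0.4 0 0 0 0 0 0;-0.2 0 0 0 0 0 0;0.2 0 0 0 0 0 0;0.4 0 0 0 0 0 0;0.4 0 0 -0.3 0 0 0;0.4 0 0 -0.7 0 0 0' 5
python3 -m inch '0.4 0 0 -0.9 0 0 0;0.4 0 0 -0.9 0 0 0;0.4 0 0 -0.9 0 0 0;0.4 0 0 -0.9 0 0 0;0.4 0 0 -0.9 0 0 0;0.4 0 0 -0.5 0 0 0;0.4 0 0 0 0 0 0'
python3 - <<'E'
from h import *
from scipy.optimize import least_squares
for n in ['scene','side','wrist']:
    c=cap(n); W=cloud(c).reshape(-1,3)
    g=W[np.all((W>[.45,.33,.11])&(W<[.54,.43,.225]),1)]
    if len(g)<15: continue
    f=lambda p:np.linalg.norm(np.cross(g-[p[0],p[1],.11],np.array([p[2],p[3],1])/np.sqrt(1+p[2]**2+p[3]**2)),axis=1)-.007
    r=least_squares(f,[.495,.379,0,0],loss='soft_l1',f_scale=.002).x; print(n,r.round(4),'top',g[:,2].max().round(4),len(g))
i=load('scene')['img'][120:280,220:480]; j=load('side')['img'][140:300,190:450]
cv2.imwrite('pics/end.png',cv2.resize(np.hstack([i,j]),None,fx=1.5,fy=1.5,interpolation=2))
E
```

```text
time_s: 29.42
ee_pos: [0.494, 0.3788, 0.1927]
eef_rot: [-3.139, 0.0, 1.489]
force: [-0.3, 0.2, 0.5]
grip_width: 0.0656
grip_force: 0.0
time_s: 30.3
ee_pos: [0.4946, 0.379, 0.3433]
eef_rot: [-3.141, -0.001, 1.489]
force: [-0.4, 0.7, -0.2]
grip_width: 0.0656
grip_force: 0.0
scene [ 0.495   0.3782 -0.0084 -0.0076] top 0.2137 100
side [ 0.4927  0.3791 -0.0231 -0.0258] top 0.2153 100
wrist [ 0.4942  0.3774 -0.0009 -0.0017] top 0.2111 303
```

View pics/end.png

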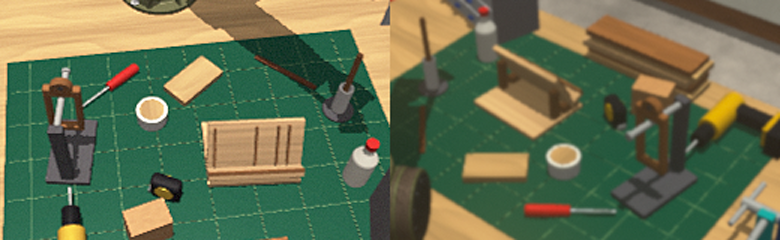

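The stem stands upright in the cup with its top at about 0.211 m (left pane, (345,90)). The frame hangs on the bar (left pane, (62,100)), the bystanders are where they were, and the gripper is clear.

```bash
python3 -c "
from h import *
print(ticket.hand_in())"
```

```text
the job is handed in; nothing more can be done
None
```

The job is handed in at about 30 s: the frame hangs head up on the dark stand's bar, the stem stands upright at the bottom of the cup, and the gripper has let go of both; the hand-in returned no verdict.

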